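# Shut the finds drawer and bring the opened combination padlock to its hasp

## Robot

A 7-joint arm with a two-finger parallel gripper is mounted at the origin on the work surface. World frame = base frame: x ahead of the robot, y to its left, z up, the work surface at z = 0. Lengths are in m, angles in rad, forces in N, time in s.
With the tool pointing down it reaches from about 0.4 to 0.85 m from the base axis. Payload 10.4 kg.
Tool frame: the origin (TCP) lies midway between the tips of the shut fingers; the grasp point (between the pads) lies 19 mm behind it; z points along the fingers, y is the line along which they close (so a half turn about z gives the same grasp; the last joint's range is limited). The gripper opens to 85 mm and grips with 20 to 120 N. Pads are 22 mm wide; open, the fingers measure 114 mm over their backs; the gripper's body (76 mm by 85 mm) begins 54 mm behind the grasp point. The pads swing forward as they close: fully open they stand 13 mm farther back than shut.
Start: joints at [1.306, 0.332, -0.065, 1.46, 0.022, 1.35, -0.088], TCP at [0.15, -0.607, 0.231] pointing down, gripper open.
Joint ranges: [-2.6, 2.6], [-0.5, 2.12], [-1.47, 1.34], [0.16, 2.42], [-1.27, 4.41], [0.06, 2.06], [-2.6, 2.6]. Speed limits (rad/s): [2.22, 2.22, 2.79, 2.79, 3.14, 3.14, 3.14].

## Interface

Orientations are given as a unit quaternion [x, y, z, w].
In Python, from workcell import get_obs, camera, camera_params, hand_in gives the robot as it stands.
- The arm moves only by the tool carry_out, never from a script. Its argument "commands" is a list that holds one entry, the list of rows, each a list of 6 numbers: the shift along the tool's x, y, z in units of 40 mm (1.0 is 40 mm), then the turn, a rotation vector about the tool's x, y, z in units of 6 degrees (1.0 is 6 degrees). In form: [[[x, y, z, ax, ay, az], ...]]. A call has 1 to 20 rows; each row shifts and turns the commanded pose from where the row before left it, along the tool's axes as they then stand; what a row does not reach is not made up. A row lasts 1/12 s, in which the tool goes at most 41.7 mm and 7.16 degrees, less where a joint would pass 70% of its speed; a pose out of reach is approached as far as the arm can. A call is refused whole if a number of a shift passes 1 or a number of a turn 1, either way. A call with a gripper value outside its range is refused whole. "hand" is the closure, from -1 (fully open) to 1 (shut), set as the call begins (left out, the last holds). The fingers move at their own pace and stop on an object; "force" is the grip in N (left out, the last holds). Time passes only in rows, so rows that do not move let the fingers close. It gives the time, the measured TCP pose, the force, the opening and the grip force at its end, in the units of the state.
- get_obs(): the state, without advancing time (a new reading comes with each control period).
- camera(name): name is "scene" or "top" or "wrist"; returns the picture (420x560x3 uint8, red, green, blue); there is no depth.
- camera_params(name): a dict with "mtx" (3x3 intrinsics, pixels), "R" (3x3) and "t" (3): a world point X has camera coordinates R X + t. Camera axes: x right, y down, z forward; pixel columns grow to the right and rows downward; lengths in m; the calibration is good to about 2 mm. The wrist camera is an equidistant fisheye: a pixel r from the principal point sees the ray r / f radians off the axis. A picture is of the moment at which its call begins: read the wrist's pose just before it. camera_params takes no time and is no camera call; for the wrist camera it gives the pose at the moment of the call.
- hand_in(): hands the job in; it is judged then, once.
The state is a dict: "clock": time; "joint_pos": joint angles; "joint_velocities": joint speeds; "tau": joint torques, N m; "position": TCP position; "ee_rot": TCP orientation; "ft_force": force on the tool from outside, world axes, zero at the start; "torque": the same for the moment, N m; "grip_width": opening from 0.0 (shut) to 1.0 (fully open); "grasp_force": force on a finger pad.
Only numpy, scipy, OpenCV 4.12 (cv2) and the standard library are available. Lean on these libraries where they do the work, as an engineer would, in place of code of your own. Each camera call takes 0.05 s, during which the arm holds its last target. There are 200 camera calls.

## Task

First push the loaded finds drawer fully shut. Then turn the padlock's dial clockwise, feeling for the notch where the shackle clicks and springs out a little, and pull the shackle out as far as it goes. Finish still holding the open padlock in the gripper, shackle loop straight above the hasp on the case and about a hand's breadth over it, with the lock touching nothing else and the bottle, cup and brush left where they stand.

Things in the scene. Friction and masses are not known exactly. Their poses are not given: they have to be found in the camera images.
- case: Fixed grey steel case, 220 mm deep (x), 240 mm wide (y), 95 mm high, standing on the bench. Origin: centre of its underside. Its -x side faces the robot and is closed by one drawer.
- drawer (a joint): The drawer's opening in m: 0 fully shut, at most 0.13; it opens towards the case's -x, starts part-way open, slides with about 2 N of friction and stays where it is left. Shut means below 0.006.
- drawer_front (a point): Point on the middle of the drawer front's outer face, 65 mm above the bench; axes as the case's. The front is 226 mm wide, 9 to 89 mm above the bench; a bar handle 80 mm long stands 20 mm out at 30 mm height. A steel tab with a hole, 26 mm wide, rises above its middle to 117 mm above the bench. It can be pushed anywhere beside that.
- hasp_eye (a point): The hasp: hole in the steel tab (26 mm wide) fixed on the case's top near its front edge, 111 mm above the bench; the tab's top is 124 mm above the bench. With the drawer shut the drawer's tab stands 9 mm in front of it.
- rest: Fixed wooden block 88 x 84 mm, 20 mm high, with a kerb 6 mm wide and 8 mm higher round its edge, making a pocket for the padlock with 2 mm play per side. Origin: centre of its underside; axes as the lock's when it lies in it.
- lock: Loose combination padlock of dark steel lying flat, dial up, in the pocket of the rest. Body 72 mm (x) x 68 mm (y) x 28 mm thick; origin: centre of its underside, so its z is 20 mm above the bench at first. With dial and shackle 0.27 to 0.41 kg. Its shackle points to its -x.
- knob (a point): Middle of the dial's round steel knob, on its axis, centred on the lock, 41 mm above the lock's underside. The knob to grip is 32 mm in diameter and 20 mm high (31 to 51 mm above the lock's underside); below it lies the black scale disc, 58 mm across.
- dial (a joint): Angle of the dial in rad, growing clockwise seen from above; friction 0.04 N m. The notch is not marked: it comes between 0.4 and 1.3 rad clockwise of the start and is about 0.18 rad wide. There the shackle springs out about 5 mm with a click and the dial feels blocked (0.25 N m, beyond which it slips harmlessly).
- shackle (a joint): How far the shackle stands out of the lock body in m: about 0 locked, about 0.005 after the click, 0.016 pulled right out (a stop; the shackle does not come off and stays out). From the click on it takes about 1 to 3 N. Locked, it cannot be pulled.
- loop (a point): Middle of the shackle loop, on the shackle: 68 mm from the lock's centre towards its -x when locked, 14 mm above its underside. Two straight legs, 9 mm thick, 44 mm wide overall across y, run along x past it and can be gripped across both; straight from the body (36 mm from the lock's centre) to 12 mm beyond this point; the rounded end lies 34 mm beyond it. Axes as the lock's.
- bottle: Bystander: white bottle with a steel cap, 56 mm across, 120 mm high. Origin: centre of its underside.
- cup: Bystander: clear plastic cup, 68 mm across, 70 mm high. Origin: centre of its underside.
- brush: Bystander: hand brush lying on the bench.
There are look-alikes about, which are no part of the job. What is shaped like the lock but blue or purple is not meant.

How it is judged:
By the outcome, as a careful person would: the job done as asked, in the order asked, and still so for the second after the job is handed in, while the arm keeps its last pose, push and grip.
It also fails if it takes over 64 s, if anything falls off the work surface, if the arm or the gripper's body presses on something with over 40 N, if the wrist force passes 120 N, or if a joint passes its speed limit or range.

## Working session

There is one attempt and no reset: what is moved stays moved. The work goes in short steps, Python scripts to look and compute and a tool call to move; the robot and the scene stay as the last step left them, time stands still between calls to the robot, and variables do not carry over. Pictures are saved under pics/ and viewed, at most 11 in all, crops included, and the job is handed in when it is done.

Besides the shell and the picture viewer there is one more tool, called after "Call:" as name(argument=value, ...), one argument or row to a line, values as JSON. carry_out: Moves the arm, as the interface text tells. Its arguments: {"type":"object","properties":{"commands":{"type":"array"},"hand":{"type":"number"},"force":{"type":"number"}},"required":["commands"]}

```bash
ls; mkdir -p pics
python3 - <<'E'
from workcell import *
import cv2,numpy as np
o=get_obs();print(o)
for n in("scene","top"):
    im=camera(n);cv2.imwrite(f"pics/{n}0.png",im[:,:,::-1]);p=camera_params(n);print(n,p)
E
```

```text
pics
{'clock': 0.0, 'joint_pos': array([ 1.30642342,  0.33288112, -0.06468615,  1.46094222,  0.02159151,
        1.34989344, -0.0885219 ]), 'joint_velocities': array([ 1.02636080e-04,  1.43726275e-03,  3.11160038e-03, -8.60681320e-04,
       -1.81991846e-03, -1.14755132e-03, -4.20764125e-06]), 'tau': array([-6.21613344e-05, -6.25442863e+01,  4.94302309e-02, -3.91601586e+01,
        1.63302000e-02,  9.92611429e-03,  2.41156010e-05]), 'position': array([ 0.14954011, -0.60646099,  0.23050969]), 'ee_rot': array([ 9.92702829e-01,  1.20584338e-01, -1.16995478e-04, -7.04893662e-04]), 'ft_force': array([-0.36697152,  0.03097161, -0.75279561]), 'torque': array([-0.05716652, -0.01731486, -0.03030844]), 'grasp_force': 0.0, 'grip_width': 1.0009893980568296}
scene {'mtx': array([[396.78530293,   0.        , 278.41815512],
       [  0.        , 396.78530293, 209.13478197],
       [  0.        ,   0.        ,   1.        ]]), 'R': array([[-0.75576038,  0.65484366, -0.00245706],
       [ 0.55349261,  0.63677614, -0.5368073 ],
       [-0.34996026, -0.40705765, -0.8437013 ]]), 't': array([ 0.36168861, -0.2639948 ,  1.56779302])}
top {'mtx': array([[434.53421438,   0.        , 280.15911042],
       [  0.        , 434.53421438, 213.05846181],
       [  0.        ,   0.        ,   1.        ]]), 'R': array([[ 0.02300382, -0.99954147,  0.01968951],
       [-0.99699763, -0.02439291, -0.07348955],
       [ 0.07393614, -0.01793985, -0.9971016 ]]), 't': array([0.01408773, 0.53499204, 1.2251341 ])}
```

View pics/scene0.png

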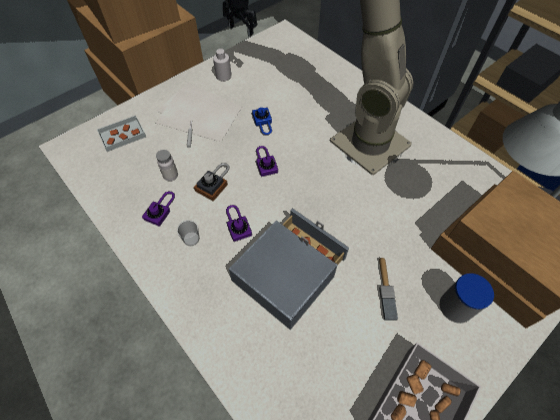

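View pics/top0.png

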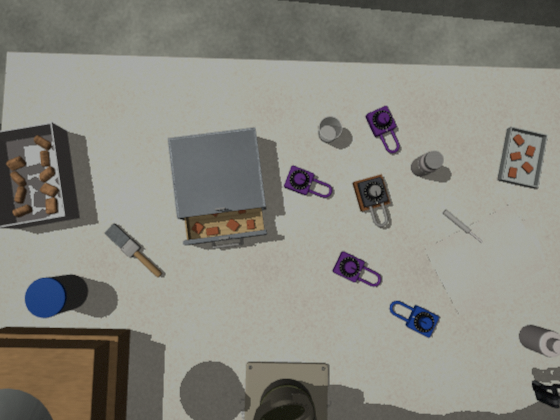

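The scene view shows the lock on its wooden rest at about (211,182), the case at (288,265), the bottle at (167,165) and the cup at (188,233). In the top view the lock is at (372,193) with its shackle towards (382,222). The case spans columns 170-265, with the open drawer front near row 240. I'll zoom in on these for pixel detail.

```bash
cat > h.py <<'E'
import numpy as np,cv2
from workcell import *
from scipy.spatial.transform import Rotation as Ro
def ray(n,px,p=None):
    p=p or camera_params(n);K,R,t=p["mtx"],np.array(p["R"]),np.array(p["t"])
    v=np.array([(px[0]-K[0,2])/K[0,0],(px[1]-K[1,2])/K[1,1]])
    if n=="wrist":
        r=np.hypot(*v);d=np.r_[v/max(r,1e-9)*np.sin(r),np.cos(r)]
    else: d=np.r_[v,1]
    return -R.T@t,R.T@d/np.linalg.norm(d)
def onz(n,px,z,p=None):
    c,d=ray(n,px,p);return c+d*(z-c[2])/d[2]
def tri(rays):
    A=sum(np.eye(3)-np.outer(d,d) for c,d in rays);b=sum((np.eye(3)-np.outer(d,d))@c for c,d in rays)
    return np.linalg.solve(A,b)
def proj(n,X,p=None):
    p=p or camera_params(n);K=p["mtx"];x=np.array(p["R"])@X+p["t"]
    if n=="wrist":
        r=np.hypot(x[0],x[1]);x=np.r_[x[:2]/max(r,1e-9)*np.arctan2(r,x[2]),1]
    return (K@(x/x[2]))[:2]
E
python3 - <<'E'
import cv2,numpy as np
t=cv2.imread("pics/top0.png");s=cv2.imread("pics/scene0.png")
def z(im,x,y,w,h,W,H):return cv2.resize(im[y:y+h,x:x+w],(W,H),interpolation=cv2.INTER_CUBIC)
a=np.hstack([z(t,165,125,105,125,336,400)[:300],z(t,345,165,60,75,240,300)])
b=np.hstack([z(t,165,195,105,55,400,210),z(s,185,150,60,60,240,240)[:210]])
o=np.zeros((600,800,3),np.uint8)
o[:300,:400]=z(t,345,160,100,75,400,300)   # x4
o[:300,400:]=z(s,185,145,80,60,400,300)    # x5
o[300:,:400]=z(t,165,170,100,75,400,300)   # x4
o[300:,400:]=z(s,225,205,133,100,400,300)  # x3
cv2.imwrite("pics/crop1.png",o)
E
```

```text
(no output)
```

View pics/crop1.png

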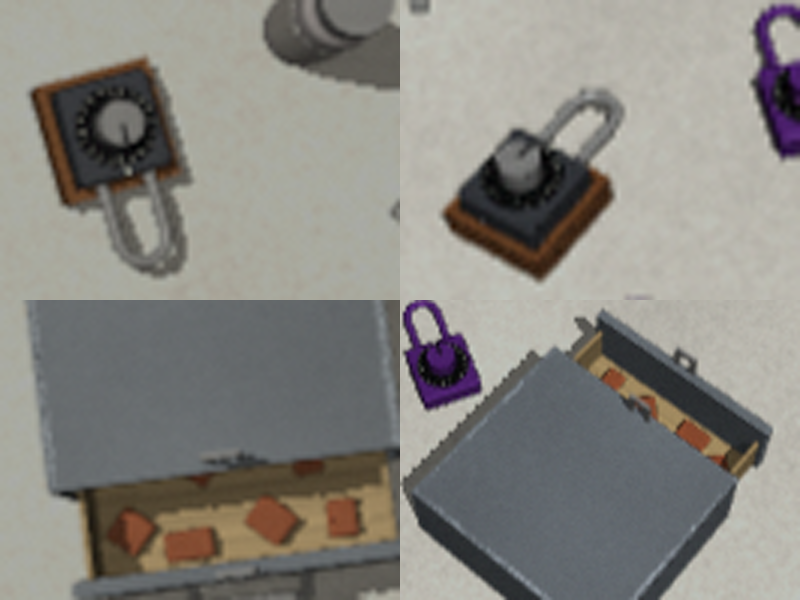

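Run:
```python
from h import *
np.set_printoptions(precision=4,suppress=True)
def two(a,b):return tri([ray("top",a),ray("scene",b)])
T=lambda u,v:(345+u/4,160+v/4)
S=lambda u,v:(185+(u-400)/5,145+v/5)
T2=lambda u,v:(165+u/4,170+(v-300)/4)
S2=lambda u,v:(225+(u-400)/3,205+(v-300)/3)
print("knobtop",two(T(123,119),S(519,147)),onz("top",T(123,119),.071))
print("loopend",two(T(158,268),S(607,95)),onz("top",T(158,270),.034))
b=[(48,104),(147,76),(172,160),(73,187)]
c=[onz("top",T(*q),.048) for q in b];print("body",c,np.mean(c,0))
print("hasp",two(T2(234,459),S2(635,405)),onz("top",T2(234,459),.12))
print("dtab",two(T2(242,570),S2(685,353)),onz("top",T2(242,570),.115))
t=cv2.imread("pics/top0.png")
print("casefront",onz("top",T2(50,494),.095),onz("top",T2(398,452),.095))
print("case back",onz("top",(169,137),.095),onz("top",(256,129),.095))
print("dfront",onz("top",T2(75,590),.089),onz("top",T2(398,560),.089))
print("scene case",[onz("scene",S2(*q),.095) for q in [(555,350),(735,482)]])
print("bottle cap",onz("top",(433,158),.12),"cup",onz("top",(330,125),.07))
print("base of bottle s",onz("scene",(170,178),0))
print(camera_params("wrist")["mtx"])
```

```text
knobtop [ 0.6001 -0.233   0.0773] [ 0.6019 -0.2354  0.071 ]
loopend [ 0.5011 -0.2738  0.0162] [ 0.4996 -0.2699  0.034 ]
body [array([ 0.6142, -0.1877,  0.048 ]), array([ 0.636 , -0.2578,  0.048 ]), array([ 0.5767, -0.2758,  0.048 ]), array([ 0.5559, -0.206 ,  0.048 ])] [ 0.5957 -0.2318  0.048 ]
hasp [0.5337 0.1808 0.0952] [0.5321 0.1776 0.12  ]
dtab [0.4582 0.173  0.1068] [0.4596 0.1706 0.115 ]
casefront [0.5076 0.3024 0.095 ] [0.5415 0.0706 0.095 ]
case back [0.7283 0.3343 0.095 ] [0.757  0.0993 0.095 ]
dfront [0.444  0.2845 0.089 ] [0.4691 0.0688 0.089 ]
scene case [array([0.5525, 0.0771, 0.095 ]), array([0.517 , 0.3094, 0.095 ])]
bottle cap [ 0.6848 -0.377   0.12  ] cup [ 0.781 -0.106  0.07 ]
base of bottle s [ 0.6923 -0.3691  0.    ]
[[325.1923   0.     279.761 ]
 [  0.     325.1923 207.1687]
 [  0.       0.       1.    ]]
```

Call:
carry_out(
  commands=[
    [[0.8,-0.5,0,0,0,0],[0.8,-0.5,0,0,0,0],[0.8,-0.5,0,0,0,0],[0.8,-0.5,0,0,0,0],[0.8,-0.5,0,0,0,0],[0.8,-0.5,0,0,0,0],[0.8,-0.5,0,0,0,0],[0.8,-0.5,0,0,0,0],[0.8,-0.5,0,0,0,0],[0.8,-0.5,0,0,0,0],[0.8,-0.5,0,0,0,0],[0.8,-0.5,0,0,0,0],[0.8,-0.5,0,0,0,-0.6],[0,0,0,0,0,0],[0,0,0,0,0,0]],
  ],
  hand=1,
  force=30,
)

```text
clock: 1.35
position: [0.4926, -0.2524, 0.2309]
ee_rot: [0.988, 0.154, -0.0, -0.0]
ft_force: [-0.7, -1.0, 0.0]
grip_width: -0.001
grasp_force: 0.0
```

Run:
```python
from h import *
o=get_obs();print(o['position'],o['joint_pos'],Ro.from_quat(o['ee_rot']).as_matrix())
p=camera_params("wrist");im=camera("wrist");cv2.imwrite("pics/w1.png",im[:,:,::-1]);np.savez("w1.npz",**p);print(p)
```

```text
[ 0.49255723 -0.25239569  0.23090132] [ 0.75535508  0.20373247 -0.41544861  1.63557305  0.08353113  1.32060763
 -0.93453686] [[ 9.52497280e-01  3.04546989e-01 -2.52365645e-04]
 [ 3.04547088e-01 -9.52496788e-01  9.69120023e-04]
 [ 5.47651187e-05 -9.99941408e-04 -9.99999499e-01]]
{'mtx': array([[325.1922621 ,   0.        , 279.76103756],
       [  0.        , 325.1922621 , 207.16874493],
       [  0.        ,   0.        ,   1.        ]]), 'R': array([[ 0.30347246, -0.95283972, -0.00096613],
       [-0.91856581, -0.29282568,  0.26549947],
       [-0.25326135, -0.07968433, -0.96411052]]), 't': array([-0.38881514,  0.34475113,  0.4816874 ])}
```

View pics/w1.png

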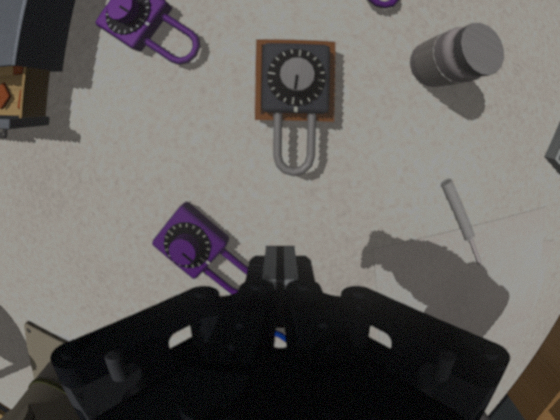

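The wrist view shows the knob top at (297,73) and the loop end at (294,174). The legs run at columns 279 and 311 around row 135. I'll triangulate these against the other views.

Run:
```python
from h import *
np.set_printoptions(precision=4,suppress=True)
p=dict(np.load("w1.npz"))
w=lambda px,z:onz("wrist",px,z,p)
T=lambda u,v:(345+u/4,160+v/4); S=lambda u,v:(185+(u-400)/5,145+v/5)
for n,a,b,c in [("knob",(297,73),T(123,119),S(519,147)),("loopend",(294,172),T(158,268),S(607,95))]:
    r=[ray("wrist",a,p),ray("top",b),ray("scene",c)];print(n,tri(r),tri(r[:2]),tri(r[::2]))
print("knob",w((297,73),.071),"legs",w((279,135),.034),w((311,135),.034),"end",w((294,174.5),.034))
im=cv2.imread("pics/w1.png").astype(int)
# dark body mask
m=((im.max(2)<95)&(im.max(2)-im.min(2)<22)).astype(np.uint8);m[:,:255]=0;m[:,337:]=0;m[:38]=0;m[122:]=0
m=cv2.morphologyEx(m,cv2.MORPH_CLOSE,np.ones((9,9),np.uint8))
c=max(cv2.findContours(m,0,2)[0],key=cv2.contourArea);print(cv2.boundingRect(c))
q=cv2.boxPoints(cv2.minAreaRect(c));P=[w(k,.048) for k in q];print(q,P,np.mean(P,0))
```

```text
knob [ 0.6008 -0.2325  0.0785] [ 0.6006 -0.2324  0.0837] [ 0.6008 -0.2318  0.0786]
loopend [ 0.5044 -0.267   0.0255] [ 0.5048 -0.2661  0.0319] [ 0.5078 -0.2616  0.0324]
knob [ 0.6031 -0.2325  0.071 ] legs [ 0.5412 -0.2349  0.034 ] [ 0.5515 -0.2664  0.034 ] end [ 0.5064 -0.2626  0.034 ]
(261, 43, 76, 79)
[[261.  43.]
 [336.  43.]
 [336. 121.]
 [261. 121.]] [array([ 0.6255, -0.1895,  0.048 ]), array([ 0.6495, -0.2599,  0.048 ]), array([ 0.5732, -0.2843,  0.048 ]), array([ 0.5499, -0.2135,  0.048 ])] [ 0.5995 -0.2368  0.048 ]
```

Call:
carry_out(
  commands=[
    [[0.1,-0.95,0,0,0,0],[0.1,-0.95,0,0,0,0],[0.1,-0.95,0,0,0,0],[0.1,-0.95,0,0,0,0],[0.1,-0.95,0,0,0,0],[0.1,-0.95,0,0,0,0],[0.1,-0.95,0,0,0,0],[0.1,-0.95,0,0,0,0],[0.1,-0.95,0,0,0,0],[0.1,-0.95,0,0,0,0],[0,0,0,0,0,0.85],[0,0,0,0,0,0.85],[0,0,0,0,0,0],[0,0,0,0,0,0]],
  ],
)

```text
clock: 2.57
position: [0.4157, 0.1183, 0.2313]
ee_rot: [0.998, 0.063, 0.0, 0.0]
ft_force: [-0.2, -1.1, -0.4]
grip_width: -0.0
grasp_force: 0.0
```

Run:
```python
from h import *
o=get_obs();print(o['position'],o['joint_pos'])
p=camera_params("wrist");im=camera("wrist");cv2.imwrite("pics/w2.png",im[:,:,::-1]);np.savez("w2.npz",**p)
```

```text
[0.41567843 0.11834725 0.23125065] [ 0.45205122 -0.07774302 -0.7823574   1.89992682 -0.05634869  1.29734688
 -1.75776674]
```

View pics/w2.png

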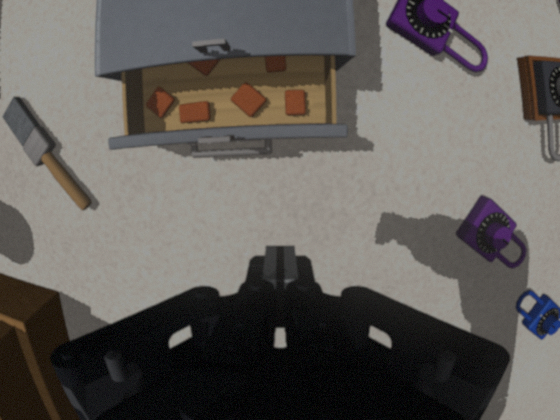

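The wrist view puts the hasp tab at about (211,46) and the drawer tab at (215,138). The drawer front's ends are at (110,143) and (346,131).

Run:
```python
from h import *
np.set_printoptions(precision=4,suppress=True)
p=dict(np.load("w2.npz"))
w=lambda px,z:onz("wrist",px,z,p)
T2=lambda u,v:(165+u/4,170+(v-300)/4);S2=lambda u,v:(225+(u-400)/3,205+(v-300)/3)
r=[ray("wrist",(210,42),p),ray("top",T2(234,459)),ray("scene",S2(635,401))];print("hasp",tri(r),tri(r[::2]))
r=[ray("wrist",(215,136),p),ray("top",T2(242,570)),ray("scene",S2(685,353))];print("dtab",tri(r),tri(r[::2]))
print("hasp .12",w((211,42),.124),"dtab",w((215,136),.117))
print("front top edge outer",w((110,146),.089),w((346,135),.089))
print("case front",w((98,74),.095),w((355,52),.095))
print(proj("wrist",get_obs()['position'],p))
```

```text
hasp [0.5366 0.1844 0.1163] [0.5395 0.1881 0.1211]
dtab [0.4609 0.1751 0.1125] [0.4629 0.1778 0.1176]
hasp .12 [0.5379 0.1877 0.124 ] dtab [0.464 0.177 0.117]
front top edge outer [0.4447 0.2864 0.089 ] [0.4773 0.0684 0.089 ]
case front [0.5134 0.3028 0.095 ] [0.5511 0.0714 0.095 ]
[281.5834 264.1332]
```

Call:
carry_out(
  commands=[
    [[0,0,1,0,0,0],[0,0,1,0,0,0],[0,0,1,0,0,0],[0,0,1,0,0,0],[0,0,0,0,0,0],[0.4,0,0,0,0,0],[0.4,0,0,0,0,0],[0.3,0,0,0,0,0],[0.2,0,0,0,0,0],[0.2,0,0,0,0,0],[0.2,0,0,0,0,0],[0.2,0,0,0,0,0]],
  ],
)

```text
clock: 3.62
position: [0.4916, 0.1292, 0.0721]
ee_rot: [0.998, 0.063, 0.0, 0.0]
ft_force: [-2.8, 0.3, 1.9]
grip_width: -0.002
grasp_force: 1.2
```

Call:
carry_out(
  commands=[
    [[0.15,0,0,0,0,0],[0.15,0,0,0,0,0],[0.15,0,0,0,0,0],[0.15,0,0,0,0,0],[0,0,0,0,0,0]],
  ],
)

```text
clock: 4.03
position: [0.516, 0.1325, 0.0714]
ee_rot: [0.998, 0.063, 0.0, -0.0]
ft_force: [-0.8, 0.2, 1.0]
grip_width: 0.005
grasp_force: 0.0
```

Call:
carry_out(
  commands=[
    [[0.05,0,0,0,0,0],[0.05,0,0,0,0,0],[0.05,0,0,0,0,0],[0,0,0,0,0,0]],
  ],
)

```text
clock: 4.37
position: [0.5208, 0.1331, 0.0712]
ee_rot: [0.998, 0.063, 0.0, 0.0]
ft_force: [-0.7, 1.0, -0.1]
grip_width: 0.002
grasp_force: 0.1
```

Call:
carry_out(
  commands=[
    [[0.05,0,0,0,0,0],[0.05,0,0,0,0,0],[0,0,0,0,0,0]],
  ],
)

```text
clock: 4.62
position: [0.5235, 0.1336, 0.071]
ee_rot: [0.998, 0.063, -0.001, 0.0]
ft_force: [-6.8, -0.6, 4.5]
grip_width: -0.004
grasp_force: 3.8
```

Call:
carry_out(
  commands=[
    [[0.05,0,0,0,0,0],[0.05,0,0,0,0,0],[0,0,0,0,0,0]],
  ],
)

```text
clock: 4.87
position: [0.5236, 0.1337, 0.0704]
ee_rot: [0.998, 0.064, -0.005, 0.001]
ft_force: [-27.3, -4.5, 19.8]
grip_width: -0.001
grasp_force: 14.0
```

Call:
carry_out(
  commands=[
    [[-0.2,0,0,0,0,0],[-1,0,0,0,0,0],[-1,0,0,0,0,0],[0,0,-1,0,0,0],[0,0,-1,0,0,0],[0,0,-1,0,0,0],[0,0,-1,0,0,0],[0,0,0,0,0,0],[0,0,0,0,0,0]],
  ],
)

```text
clock: 5.62
position: [0.4429, 0.1231, 0.2337]
ee_rot: [0.998, 0.063, 0.003, 0.0]
ft_force: [0.2, -0.5, -1.5]
grip_width: 0.001
grasp_force: 0.0
```

Run:
```python
from h import *
o=get_obs();print(o['position'],o['joint_pos'],o['ee_rot'])
p=camera_params("wrist");im=camera("wrist")[:,:,::-1];np.savez("w3.npz",**p);cv2.imwrite("w3.png",im)
cv2.imwrite("pics/w3.png",cv2.resize(im[0:150,90:290],(800,600),interpolation=cv2.INTER_CUBIC))
```

```text
[0.44289268 0.12312169 0.23371113] [ 4.66917306e-01 -9.36085965e-04 -8.23668211e-01  1.83992761e+00
  1.88219094e-03  1.29699189e+00 -1.80202127e+00] [9.98010863e-01 6.29738753e-02 2.90288638e-03 4.27243783e-04]
```

View pics/w3.png

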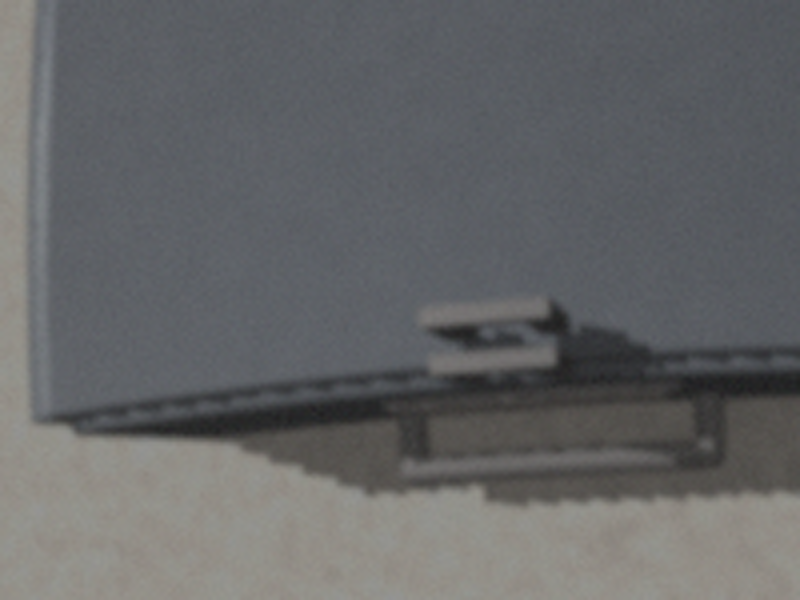

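The drawer is shut. The drawer tab, at crop (493,358), stands just in front of the hasp tab, whose top edge is at crop (488,312).

Run:
```python
from h import *
np.set_printoptions(precision=4,suppress=True)
p=dict(np.load("w3.npz"));q=dict(np.load("w2.npz"))
f=lambda u,v:(90+u/4,v/4)
print("hasp",onz("wrist",f(488,312),.124,p),"dtab",onz("wrist",f(493,358),.117,p))
print(tri([ray("wrist",f(488,310),p),ray("wrist",(211,42),q),ray("scene",(225+235/3,205+101/3))]))
```

```text
hasp [0.5374 0.1885 0.124 ] dtab [0.529  0.1879 0.117 ]
[0.5391 0.1882 0.1208]
```

Call:
carry_out(
  commands=[
    [[0.13,0.95,0,0,0,0],[0.13,0.95,0,0,0,0],[0.13,0.95,0,0,0,0],[0.13,0.95,0,0,0,0],[0.13,0.95,0,0,0,0],[0.13,0.95,0,0,0,0],[0.13,0.95,0,0,0,0],[0.13,0.95,0,0,0,0],[0.13,0.95,0,0,0,0],[0.13,0.95,0,0,0,0],[0.13,0.95,0,0,0,0],[0,0,0.15,0,0,-0.97],[0,0,0.15,0,0,-0.97],[0,0,0.15,0,0,-0.97],[0,0,0.15,0,0,-0.97],[0,0,0.15,0,0,-0.97],[0,0,0.15,0,0,-0.97],[0,0,0.15,0,0,-0.97],[0,0,0,0,0,0],[0,0,0,0,0,0]],
  ],
  hand=-1,
)

```text
clock: 7.33
position: [0.5502, -0.2842, 0.1877]
ee_rot: [0.914, 0.405, -0.001, -0.001]
ft_force: [-0.3, 0.2, 0.4]
grip_width: 0.999
grasp_force: 0.0
```

Run:
```python
from h import *
o=get_obs();print(o['position'],o['joint_pos'],Ro.from_quat(o['ee_rot']).as_matrix())
p=camera_params("wrist");im=camera("wrist")[:,:,::-1];np.savez("w4.npz",**p);cv2.imwrite("pics/w4.png",im)
```

```text
[ 0.55022521 -0.28415241  0.18769092] [ 0.85965854  0.40993114 -0.5927528   1.50829968  0.23266299  1.29704998
 -0.49428155] [[ 6.71365577e-01  7.41123342e-01 -2.11037202e-03]
 [ 7.41126242e-01 -6.71364277e-01  1.37890634e-03]
 [-3.94888709e-04 -2.48980234e-03 -9.99996822e-01]]
```

View pics/w4.png

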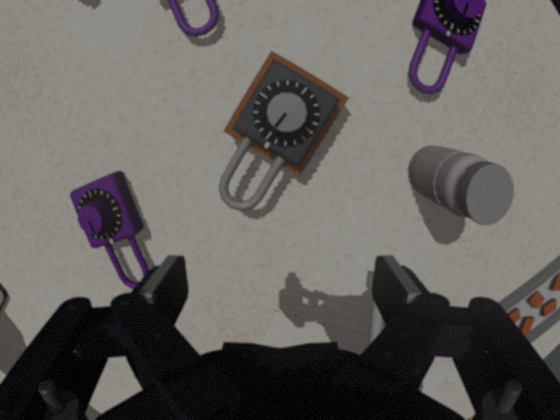

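The knob top is at (287,113) and the loop end at (237,207). The bottle, around (460,180), is well clear of the fingers.

Run:
```python
from h import *
np.set_printoptions(precision=4,suppress=True)
p=dict(np.load("w4.npz"));q=dict(np.load("w1.npz"))
im=cv2.imread("pics/w4.png")
g=cv2.cvtColor(im,cv2.COLOR_BGR2GRAY)
m=((g>115)).astype(np.uint8);m[:,:262]=0;m[:,312:]=0;m[:88]=0;m[140:]=0
n,l,s,c=cv2.connectedComponentsWithStats(m)
k=1+s[1:,4].argmax();print(s[k],c[k])
for k in [(287,113)]:
    print(onz("wrist",k,.071,p),tri([ray("wrist",k,p),ray("wrist",(297,73),q),ray("top",(375.75,189.75))]))
E=onz("wrist",(237,206),.034,p);print("end",E)
print("legs",onz("wrist",(240,160),.034,p),onz("wrist",(271,177),.034,p))
o=get_obs();R=Ro.from_quat(o['ee_rot']).as_matrix();print("tool delta units",R.T@(np.array([.601,-.232,.05])-o['position'])/.04)
```

```text
Traceback (most recent call last):
ValueError: attempt to get argmax of an empty sequence
```

Run:
```python
from h import *
np.set_printoptions(precision=4,suppress=True)
p=dict(np.load("w4.npz"));q=dict(np.load("w1.npz"))
for k in [(287,113)]:
    print(onz("wrist",k,.071,p),tri([ray("wrist",k,p),ray("wrist",(297,73),q),ray("top",(375.75,189.75))]))
E=onz("wrist",(237,206),.034,p);print("end",E)
print("legs",onz("wrist",(240,160),.034,p),onz("wrist",(271,177),.034,p))
print("loop@68/84",*[np.array([.601,-.232])-d*np.array([np.cos(.33),np.sin(.33)]) for d in(.068,.102)])
o=get_obs();R=Ro.from_quat(o['ee_rot']).as_matrix();print("tool delta units",R.T@(np.array([.601,-.232,.05])-o['position'])/.04)
```

```text
[ 0.603  -0.2332  0.071 ] [ 0.6018 -0.2331  0.0792]
end [ 0.5112 -0.2654  0.034 ]
legs [ 0.5435 -0.2358  0.034 ] [ 0.5538 -0.2667  0.034 ]
loop@68/84 [ 0.5367 -0.254 ] [ 0.5045 -0.2651]
tool delta units [1.8171 0.0616 3.4592]
```

Call:
carry_out(
  commands=[
    [[0.91,0.05,0,0,0,0],[0.91,0.05,0,0,0,0],[0,0,0.9,0,0,0],[0,0,0.9,0,0,0],[0,0,0.7,0,0,0],[0,0,0.3,0,0,0],[0,0,0.3,0,0,0],[0,0,0.3,0,0,0],[0,0,0,0,0,0],[0,0,0,0,0,0]],
  ],
)

```text
clock: 8.22
position: [0.6029, -0.2332, 0.054]
ee_rot: [0.914, 0.406, 0.0, 0.0]
ft_force: [0.3, -0.6, 0.7]
grip_width: 1.001
grasp_force: 0.0
```

Call:
carry_out(
  commands=[
    [[0,0,0,0,0,0],[0,0,0,0,0,0],[0,0,0,0,0,0],[0,0,0,0,0,0],[0,0,0,0,0,0],[0,0,0,0,0,0],[0,0,0,0,0,0],[0,0,0,0,0,0]],
  ],
  hand=1,
  force=30,
)

```text
clock: 8.88
position: [0.6029, -0.2333, 0.0541]
ee_rot: [0.914, 0.407, 0.0, 0.0]
ft_force: [-1.0, -0.3, 6.4]
grip_width: 0.357
grasp_force: 29.5
```

Run:
```python
from h import *
o=get_obs();print({k:np.round(o[k],4) for k in('clock','position','ft_force','torque','joint_pos','grip_width','grasp_force')})
```

```text
{'clock': np.float64(8.8833), 'position': array([ 0.6029, -0.2333,  0.0541]), 'ft_force': array([-1.046 , -0.2665,  6.4174]), 'torque': array([-0.011 ,  0.2263,  0.0467]), 'joint_pos': array([ 0.7182,  0.592 , -0.5665,  1.5599,  0.345 ,  1.0899, -0.6651]), 'grip_width': np.float64(0.3571), 'grasp_force': np.float64(29.4811)}
```

```bash
cat > t.py <<'E'
from h import *
o=get_obs();R=Ro.from_quat(o['ee_rot']).as_matrix()
print(o['clock'],"pos",o['position'].round(4),"F",o['ft_force'].round(1),"M",o['torque'].round(3),"yaw",np.degrees(np.arctan2(R[1,0],R[0,0])).round(2),"j7",o['joint_pos'][6].round(2),"w",o['grip_width'].round(3),o['grasp_force'].round(1))
E
python3 t.py
```

```text
Traceback (most recent call last):
  File "t.py", line 3, in <module>
    print(o['clock'],"pos",o['position'].round(4),"F",o['ft_force'].round(1),"M",o['torque'].round(3),"yaw",np.degrees(np.arctan2(R[1,0],R[0,0])).round(2),"j7",o['joint_pos'][6].round(2),"w",o['grip_width'].round(3),o['grasp_force'].round(1))
                                                                                                                                                                                               ^^^^^^^^^^^^^^^^^^^^^
AttributeError: 'float' object has no attribute 'round'
```

Call:
carry_out(
  commands=[
    [[0,0,0,0,0,1],[0,0,0,0,0,1],[0,0,0,0,0,1],[0,0,0,0,0,0]],
  ],
)

```text
clock: 9.22
position: [0.6028, -0.2331, 0.054]
ee_rot: [0.967, 0.255, 0.0, 0.0]
ft_force: [-1.1, -0.0, 5.1]
grip_width: 0.36
grasp_force: 29.6
```

```bash
python3 t.py
```

```text
Traceback (most recent call last):
  File "t.py", line 3, in <module>
    print(o['clock'],"pos",o['position'].round(4),"F",o['ft_force'].round(1),"M",o['torque'].round(3),"yaw",np.degrees(np.arctan2(R[1,0],R[0,0])).round(2),"j7",o['joint_pos'][6].round(2),"w",o['grip_width'].round(3),o['grasp_force'].round(1))
                                                                                                                                                                                               ^^^^^^^^^^^^^^^^^^^^^
AttributeError: 'float' object has no attribute 'round'
```

Call:
carry_out(
  commands=[
    [[0,0,0,0,0,0.5],[0,0,0,0,0,0.5],[0,0,0,0,0,0]],
  ],
)

```text
clock: 9.47
position: [0.6028, -0.2331, 0.0541]
ee_rot: [0.978, 0.206, 0.0, 0.0]
ft_force: [-2.1, 1.0, 5.9]
grip_width: 0.363
grasp_force: 29.6
```

```bash
python3 t.py
```

```text
Traceback (most recent call last):
  File "t.py", line 3, in <module>
    print(o['clock'],"pos",o['position'].round(4),"F",o['ft_force'].round(1),"M",o['torque'].round(3),"yaw",np.degrees(np.arctan2(R[1,0],R[0,0])).round(2),"j7",o['joint_pos'][6].round(2),"w",o['grip_width'].round(3),o['grasp_force'].round(1))
                                                                                                                                                                                               ^^^^^^^^^^^^^^^^^^^^^
AttributeError: 'float' object has no attribute 'round'
```

```bash
sed -i "s/o\['grip_width'\].round(3),o\['grasp_force'\].round(1)/round(float(o['grip_width']),3),round(float(o['grasp_force']),1)/" t.py; python3 t.py
```

```text
9.4667 pos [ 0.6028 -0.2331  0.0541] F [-2.1  1.   5.9] M [ 0.076  0.398 -0.002] yaw 23.81 j7 -1.05 w 0.363 29.6
```

Call:
carry_out(
  commands=[
    [[0,0,0,0,0,0.5],[0,0,0,0,0,0]],
  ],
)

```text
clock: 9.63
position: [0.6028, -0.2331, 0.054]
ee_rot: [0.984, 0.181, 0.0, 0.0]
ft_force: [-2.5, 0.1, 5.8]
grip_width: 0.358
grasp_force: 29.6
```

```bash
python3 t.py
```

```text
9.6333 pos [ 0.6028 -0.2331  0.054 ] F [-2.5  0.1  5.8] M [ 0.041  0.387 -0.012] yaw 20.82 j7 -1.1 w 0.358 29.6
```

Call:
carry_out(
  commands=[
    [[0,0,0,0,0,0.5],[0,0,0,0,0,0]],
  ],
)

```text
clock: 9.8
position: [0.6028, -0.2331, 0.0541]
ee_rot: [0.988, 0.155, 0.0, 0.0]
ft_force: [-1.9, 0.3, 5.5]
grip_width: 0.36
grasp_force: 29.6
```

```bash
python3 t.py
```

```text
9.8 pos [ 0.6028 -0.2331  0.0541] F [-1.9  0.3  5.5] M [ 0.09   0.369 -0.045] yaw 17.82 j7 -1.15 w 0.36 29.6
```

Call:
carry_out(
  commands=[
    [[0,0,0,0,0,0.5],[0,0,0,0,0,0]],
  ],
)

```text
clock: 9.97
position: [0.6028, -0.233, 0.0541]
ee_rot: [0.992, 0.129, 0.0, 0.0]
ft_force: [-2.8, 1.5, 7.5]
grip_width: 0.358
grasp_force: 29.6
```

```bash
python3 t.py
```

```text
9.9667 pos [ 0.6028 -0.233   0.0541] F [-2.8  1.5  7.5] M [ 0.022  0.449 -0.059] yaw 14.82 j7 -1.2 w 0.358 29.6
```

Call:
carry_out(
  commands=[
    [[0,0,0,0,0,0.5],[0,0,0,0,0,0]],
  ],
)

```text
clock: 10.13
position: [0.6028, -0.233, 0.0541]
ee_rot: [0.995, 0.103, 0.0, 0.0]
ft_force: [-1.3, 0.0, 6.5]
grip_width: 0.363
grasp_force: 29.6
```

```bash
python3 t.py
```

```text
10.1333 pos [ 0.6028 -0.233   0.0541] F [-1.3  0.   6.5] M [ 0.129  0.428 -0.053] yaw 11.82 j7 -1.25 w 0.363 29.6
```

Call:
carry_out(
  commands=[
    [[0,0,0,0,0,0.5],[0,0,0,0,0,0]],
  ],
)

```text
clock: 10.3
position: [0.6028, -0.233, 0.054]
ee_rot: [0.997, 0.077, 0.0, 0.0]
ft_force: [-2.6, 0.2, 6.4]
grip_width: 0.362
grasp_force: 29.6
```

```bash
python3 t.py; python3 -c "
from h import *
cv2.imwrite('pics/top1.png',camera('top')[:,:,::-1])
a=cv2.imread('pics/top0.png');b=cv2.imread('pics/top1.png')
d=np.abs(a.astype(int)-b).max(2)[205:240,365:400];print((d>25).sum())"
```

```text
10.3 pos [ 0.6028 -0.233   0.054 ] F [-2.6  0.2  6.4] M [ 0.104  0.422 -0.021] yaw 8.82 j7 -1.29 w 0.362 29.6
390
```

Call:
carry_out(
  commands=[
    [[0,0,0,0,0,0.5],[0,0,0,0,0,0]],
  ],
)

```text
clock: 10.52
position: [0.6028, -0.233, 0.054]
ee_rot: [0.999, 0.051, 0.0, 0.0]
ft_force: [-2.0, 1.1, 6.2]
grip_width: 0.361
grasp_force: 29.6
```

```bash
python3 t.py
```

```text
10.5167 pos [ 0.6028 -0.233   0.054 ] F [-2.   1.1  6.2] M [ 0.123  0.399 -0.074] yaw 5.83 j7 -1.34 w 0.361 29.6
```

Call:
carry_out(
  commands=[
    [[0,0,0,0,0,0.5],[0,0,0,0,0,0]],
  ],
)

```text
clock: 10.68
position: [0.6028, -0.2329, 0.054]
ee_rot: [1.0, 0.025, 0.0, 0.0]
ft_force: [-2.1, -0.7, 5.3]
grip_width: 0.362
grasp_force: 29.6
```

```bash
python3 t.py
```

```text
10.6833 pos [ 0.6028 -0.2329  0.054 ] F [-2.1 -0.7  5.3] M [ 0.129  0.411 -0.016] yaw 2.83 j7 -1.39 w 0.362 29.6
```

Call:
carry_out(
  commands=[
    [[0,0,0,0,0,0.5],[0,0,0,0,0,0]],
  ],
)

```text
clock: 10.85
position: [0.6028, -0.2329, 0.054]
ee_rot: [1.0, -0.002, 0.0, 0.0]
ft_force: [-3.2, 0.8, 6.2]
grip_width: 0.359
grasp_force: 29.6
```

```bash
python3 t.py; python3 -c "
from h import *
t=cv2.imread('pics/top0.png')
a=camera('top')[:,:,::-1];w=camera('wrist')[:,:,::-1]
f=lambda i:cv2.resize(i,(400,300),interpolation=cv2.INTER_CUBIC)
o=np.vstack([np.hstack([f(t[160:235,345:445]),f(a[160:235,345:445])]),np.hstack([f(w[150:],),f(w[170:320,180:380])])])
cv2.imwrite('pics/c5.png',o)"
```

```text
10.85 pos [ 0.6028 -0.2329  0.054 ] F [-3.2  0.8  6.2] M [0.074 0.465 0.011] yaw -0.18 j7 -1.44 w 0.359 29.6
```

View pics/c5.png

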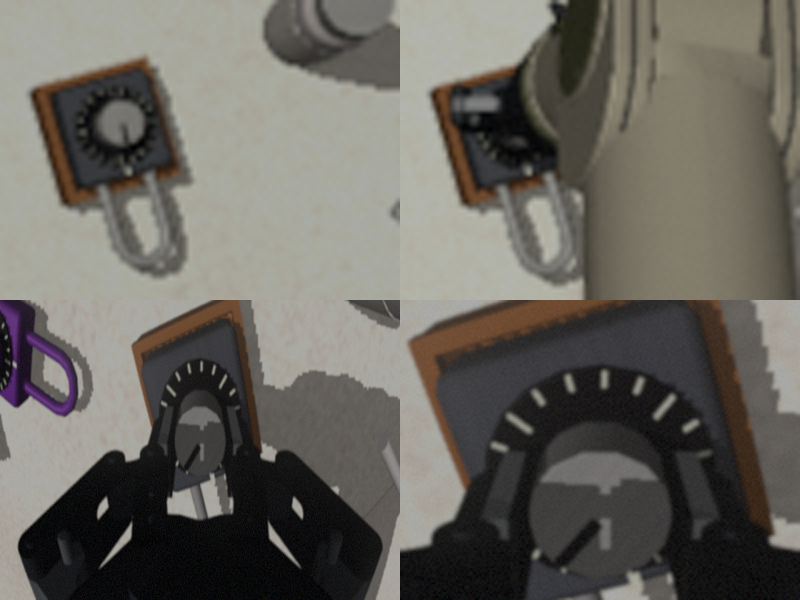

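The knob turns with the gripper: the pointer sits at the same angle in the camera as before. In the top crop the shackle may stand slightly further out, so I'll compare loop ends numerically.

Run:
```python
from h import *
a=camera('top')[:,:,::-1]
f=lambda i:i[200:234,370:392].mean(2)
for n,i in (("0",cv2.imread('pics/top0.png')),("1",cv2.imread('pics/top1.png')),("now",a)):
    print(n,[i[221:233,c].mean(1).astype(int).tolist() for c in (382,385)])
```

```text
0 [[165, 160, 131, 108, 109, 85, 79, 121, 155, 166, 167, 165], [120, 120, 114, 100, 118, 125, 92, 93, 131, 166, 165, 164]]
1 [[173, 173, 173, 165, 140, 118, 115, 92, 88, 125, 163, 173], [132, 122, 119, 124, 121, 109, 99, 98, 98, 99, 137, 171]]
now [[175, 173, 173, 166, 139, 119, 115, 92, 86, 126, 163, 174], [132, 122, 118, 124, 121, 109, 99, 99, 98, 99, 138, 172]]
```

Call:
carry_out(
  commands=[
    [[0,0,0,0,0,0.5],[0,0,0,0,0,0]],
  ],
)

```text
clock: 11.17
position: [0.6028, -0.2329, 0.054]
ee_rot: [1.0, -0.028, 0.0, 0.0]
ft_force: [-1.0, 0.8, 5.8]
grip_width: 0.358
grasp_force: 29.6
```

```bash
python3 t.py;  python3 - <<'E'
from h import *
a=camera('top')[:,:,::-1]
for n,i in (("now",a),):
    print(n,[i[221:233,c].mean(1).astype(int).tolist() for c in (382,385)])
E
```

```text
11.1667 pos [ 0.6028 -0.2329  0.054 ] F [-1.   0.8  5.8] M [0.078 0.355 0.004] yaw -3.17 j7 -1.49 w 0.358 29.6
now [[174, 174, 173, 166, 140, 117, 114, 96, 92, 96, 139, 174], [132, 129, 127, 128, 120, 107, 97, 98, 98, 98, 139, 172]]
```

Run:
```python
from h import *
a=camera('top')[:,:,::-1]; cv2.imwrite('pics/top2.png',a)
s=camera('scene')[:,:,::-1]; cv2.imwrite('pics/scene2.png',s)
t0=cv2.imread('pics/top0.png');s0=cv2.imread('pics/scene0.png')
for c in (363,365,367):
    for i in (t0,a): print(c,i[196:214,c,:].astype(int)[:,2].tolist())
def sh(i0,i1,x,y,w,h,m=5):
    r=cv2.matchTemplate(i1[y-m:y+h+m,x-m:x+w+m],i0[y:y+h,x:x+w],cv2.TM_CCOEFF_NORMED);_,v,_,l=cv2.minMaxLoc(r)
    P=np.log(np.maximum(r,1e-3));x0,y0=l;return l[0]-m,l[1]-m,round(v,3)
print("top rest-left",sh(t0,a,350,180,12,34),"loop",sh(t0,a,370,212,22,20),"legsL",sh(t0,a,368,207,8,22))
for n,b in (("loop",(210,160,30,16)),("loopend",(215,160,14,12)),("restbot",(190,183,35,20)),("bodyleft",(193,175,14,18))): print("scene",n,sh(s0,s,*b))
```

```text
363 [52, 49, 42, 41, 35, 33, 28, 41, 48, 53, 73, 86, 99, 104, 97, 96, 137, 169]
363 [57, 54, 47, 42, 41, 37, 32, 34, 39, 61, 79, 91, 102, 109, 104, 100, 142, 177]
365 [41, 37, 53, 56, 55, 53, 55, 53, 50, 40, 29, 75, 105, 103, 98, 93, 97, 133]
365 [50, 38, 54, 60, 58, 56, 56, 59, 49, 40, 33, 78, 112, 109, 103, 100, 101, 140]
367 [25, 45, 45, 41, 54, 54, 56, 56, 56, 47, 42, 50, 84, 101, 95, 96, 136, 169]
367 [22, 42, 53, 46, 56, 60, 61, 63, 58, 49, 41, 54, 88, 105, 100, 103, 142, 178]
top rest-left (0, 0, 0.981) loop (0, 2, 0.778) legsL (0, 1, 0.977)
scene loop (3, -2, 0.714)
scene loopend (1, -1, 0.871)
scene restbot (0, 0, 0.998)
scene bodyleft (0, 0, 0.965)
```

The body hasn't moved, but the loop has shifted about 2 px (5 mm) outward in both views, so the lock has clicked open. I'll let go of the knob and go to the shackle legs.

Call:
carry_out(
  commands=[
    [[0,0,0,0,0,0],[0,0,0,0,0,0],[0,0,0,0,0,0],[0,0,0,0,0,0],[0,0,0,0,0,0],[0,0,-0.5,0,0,0],[0,0,-1,0,0,0],[0,0,0,0,0,-0.9],[0,0,0,0,0,-0.9],[0,0,0,0,0,-0.9],[0,0,0,0,0,-0.9],[-0.9,0,0,0,0,0],[-0.9,0,0,0,0,0],[-0.9,0,-0.5,0,0,0],[-0.4,0,-0.5,0,0,0],[0,0,0,0,0,0],[0,0,0,0,0,0]],
  ],
  hand=-1,
)

```text
clock: 12.73
position: [0.4848, -0.2737, 0.1546]
ee_rot: [0.987, 0.161, 0.001, 0.001]
ft_force: [-0.6, -0.2, 0.1]
grip_width: 1.001
grasp_force: 0.0
```

```bash
python3 t.py
python3 - <<'E'
from h import *
p=camera_params("wrist");im=camera("wrist")[:,:,::-1];np.savez("w6.npz",**p);cv2.imwrite("pics/w6.png",im)
E
```

```text
12.7333 pos [ 0.4848 -0.2737  0.1546] F [-0.6 -0.2  0.1] M [0.023 0.005 0.012] yaw 18.48 j7 -0.92 w 1.001 0.0
```

View pics/w6.png

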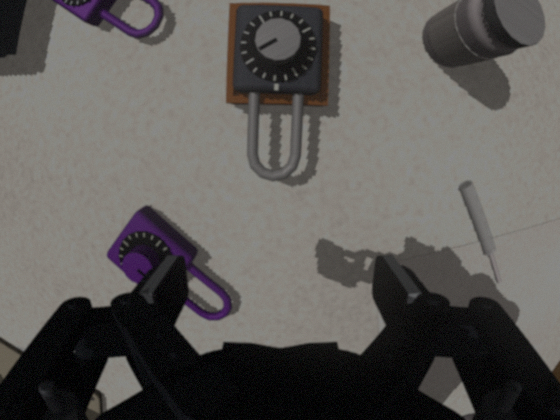

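The wrist view shows the freed dial with its pointer turned. The legs are at columns 253 and 297 around row 130, and the loop end is at (272,180). A purple look-alike's loop is near (215,312), so I'll check its clearance.

Run:
```python
from h import *
np.set_printoptions(precision=4,suppress=True)
p=dict(np.load("w6.npz"))
w=lambda u,v,z=.034:onz("wrist",(u,v),z,p)
a,b=w(253,130),w(297,130);c,d=w(250,105),w(298,105);m=(a+b)/2
print("legs",a,b,np.linalg.norm(a-b),m,"upper mid",(c+d)/2,"end",w(272,180))
print("knob",w(277,41,.071))
im=cv2.imread("pics/w6.png").astype(int);B,G,R=im[...,0],im[...,1],im[...,2]
mk=((B-G>25)&(R-G>5)).astype(np.uint8);mk[:195]=0
ys,xs=np.nonzero(mk);P=np.array([w(x,y,.01) for x,y in zip(xs,ys)])
o=get_obs();Rm=Ro.from_quat(o['ee_rot']).as_matrix()
t=(P-o['position'])@Rm;print("purple tool x,y range",t.min(0),t.max(0)); print(t[t[:,0].argmax()],t[t[:,1].argmax()])
e=Rm.T@(m-o['position']);print("legs mid in tool mm",e*1e3,"end",Rm.T@(w(272,180)-o['position'])*1e3,"knob",Rm.T@(w(277,41,.071)-o['position'])*1e3)
```

```text
legs [ 0.5344 -0.2339  0.034 ] [ 0.5454 -0.2674  0.034 ] 0.035233574754362416 [ 0.5399 -0.2507  0.034 ] upper mid [ 0.5589 -0.2435  0.034 ] end [ 0.5002 -0.2612  0.034 ]
knob [ 0.601  -0.2323  0.071 ]
purple tool x,y range [-0.1362 -0.1839  0.1434] [-0.0153 -0.0517  0.1435]
[-0.0153 -0.1374  0.1435] [-0.1157 -0.0517  0.1435]
legs mid in tool mm [ 58.7991  -3.523  119.658 ] end [ 17.8317  -6.176  119.6289] knob [122.6189  -1.477   82.7014]
```

Call:
carry_out(
  commands=[
    [[0.65,-0.05,0,0,0,0],[0.65,-0.05,0,0,0,0.25],[0,0,0.9,0,0,0],[0,0,0.9,0,0,0],[0,0,0.8,0,0,0],[0,0,0.5,0,0,0],[0,0,0.2,0,0,0],[0,0,0.2,0,0,0],[0,0,0,0,0,0],[0,0,0,0,0,0]],
  ],
)

```text
clock: 13.62
position: [0.5338, -0.252, 0.014]
ee_rot: [0.989, 0.149, 0.0, 0.0]
ft_force: [0.0, -0.3, 0.3]
grip_width: 1.001
grasp_force: 0.0
```

```bash
python3 t.py
```

```text
13.6167 pos [ 0.5338 -0.252   0.014 ] F [ 0.  -0.3  0.3] M [ 0.01  -0.051  0.015] yaw 17.12 j7 -1.1 w 1.001 0.0
```

Call:
carry_out(
  commands=[
    [[0,0,0,0,0,0],[0,0,0,0,0,0],[0,0,0,0,0,0],[0,0,0,0,0,0],[0,0,0,0,0,0],[0,0,0,0,0,0],[0,0,0,0,0,0],[0,0,0,0,0,0],[0,0,0,0,0,0]],
  ],
  hand=1,
  force=80,
)

```text
clock: 14.37
position: [0.5334, -0.2527, 0.0142]
ee_rot: [0.989, 0.148, 0.0, 0.001]
ft_force: [-2.0, 0.2, 5.8]
grip_width: 0.49
grasp_force: 79.9
```

```bash
python3 t.py
```

```text
14.3667 pos [ 0.5334 -0.2527  0.0142] F [-2.   0.2  5.8] M [-0.12   0.215 -0.043] yaw 17.08 j7 -1.1 w 0.49 79.9
```

Call:
carry_out(
  commands=[
    [[-0.05,0,0,0,0,0],[-0.05,0,0,0,0,0],[-0.05,0,0,0,0,0],[0,0,0,0,0,0]],
  ],
)

```text
clock: 14.7
position: [0.5274, -0.2544, 0.0138]
ee_rot: [0.989, 0.148, 0.0, 0.0]
ft_force: [0.4, -1.1, 5.7]
grip_width: 0.486
grasp_force: 80.1
```

```bash
python3 t.py
```

```text
14.7 pos [ 0.5274 -0.2544  0.0138] F [ 0.4 -1.1  5.7] M [-0.142 -0.235 -0.036] yaw 17.08 j7 -1.1 w 0.486 80.1
```

Call:
carry_out(
  commands=[
    [[-0.05,0,0,0,0,0],[-0.05,0,0,0,0,0],[0,0,0,0,0,0]],
  ],
)

```text
clock: 14.95
position: [0.5236, -0.2554, 0.0136]
ee_rot: [0.989, 0.149, 0.0, 0.0]
ft_force: [1.5, -0.6, 4.8]
grip_width: 0.482
grasp_force: 80.2
```

```bash
python3 t.py
```

```text
14.95 pos [ 0.5236 -0.2554  0.0136] F [ 1.5 -0.6  4.8] M [-0.187 -0.485 -0.028] yaw 17.08 j7 -1.09 w 0.482 80.2
```

Moving at a low force, about 2 N. I'll keep pulling to the stop.

Call:
carry_out(
  commands=[
    [[-0.05,0,0,0,0,0],[-0.05,0,0,0,0,0],[0,0,0,0,0,0]],
  ],
)

```text
clock: 15.2
position: [0.5219, -0.2557, 0.0141]
ee_rot: [0.989, 0.149, 0.002, 0.0]
ft_force: [10.1, 0.3, 2.1]
grip_width: 0.486
grasp_force: 80.6
```

Call:
carry_out(
  commands=[
    [[-0.05,0,0,0,0,0],[0,0,0,0,0,0]],
  ],
)

```text
clock: 15.37
position: [0.5218, -0.2558, 0.0145]
ee_rot: [0.989, 0.15, 0.004, 0.001]
ft_force: [18.4, 0.9, -1.9]
grip_width: 0.486
grasp_force: 81.1
```

```bash
python3 t.py
```

```text
15.3667 pos [ 0.5218 -0.2558  0.0145] F [18.4  0.9 -1.9] M [ 0.223 -3.532  0.271] yaw 17.24 j7 -1.08 w 0.486 81.1
```

Call:
carry_out(
  commands=[
    [[-0.05,0,0,0,0,0],[0,0,0,0,0,0]],
  ],
)

```text
clock: 15.53
position: [0.5218, -0.2559, 0.0148]
ee_rot: [0.989, 0.15, 0.006, 0.001]
ft_force: [25.0, 1.7, -7.3]
grip_width: 0.479
grasp_force: 81.6
```

```bash
python3 t.py
```

```text
15.5333 pos [ 0.5218 -0.2559  0.0148] F [25.   1.7 -7.3] M [ 0.455 -4.979  0.35 ] yaw 17.29 j7 -1.08 w 0.479 81.6
```

The pull stops hard after about 12 mm, at 25 N. I'll ease the tension, grip harder and lift.

Call:
carry_out(
  commands=[
    [[0.1,0,0,0,0,0],[0,0,0,0,0,0],[0,0,0,0,0,0]],
  ],
  force=110,
)

```text
clock: 15.78
position: [0.5219, -0.2557, 0.014]
ee_rot: [0.989, 0.149, 0.002, 0.0]
ft_force: [9.7, 0.0, 3.3]
grip_width: 0.474
grasp_force: 110.4
```

```bash
python3 t.py
```

```text
15.7833 pos [ 0.5219 -0.2557  0.014 ] F [9.7 0.  3.3] M [ 0.122 -2.086  0.179] yaw 17.18 j7 -1.09 w 0.474 110.4
```

Call:
carry_out(
  commands=[
    [[0,0,-0.1,0,0,0],[0,0,-0.1,0,0,0],[0,0,-0.2,0,0,0],[0,0,-0.3,0,0,0],[0,0,-0.4,0,0,0],[0,0,-0.5,0,0,0],[0,0,-0.6,0,0,0],[0,0,-0.6,0,0,0],[0,0,-0.6,0,0,0],[0,0,-0.6,0,0,0],[0,0,-0.6,0,0,0],[0,0,-0.4,0,0,0],[0,0,0,0,0,0],[0,0,0,0,0,0]],
  ],
)

```text
clock: 16.95
position: [0.5188, -0.2564, 0.2126]
ee_rot: [0.989, 0.148, -0.001, -0.0]
ft_force: [-0.5, 0.7, -5.1]
grip_width: 0.474
grasp_force: 114.0
```

```bash
python3 t.py
python3 - <<'E'
from h import *
w,t,s=[camera(n)[:,:,::-1] for n in("wrist","top","scene")]
np.savez("w7.npz",**camera_params("wrist"))
for n,i in(("w",w),("t",t),("s",s)):cv2.imwrite(f"pics/{n}7.png",i)
f=lambda i:cv2.resize(i,(400,300),interpolation=cv2.INTER_CUBIC)
cv2.imwrite('pics/c7.png',np.vstack([f(w),f(s[120:240,120:280])]))
E
```

```text
16.95 pos [ 0.5188 -0.2564  0.2126] F [-0.5  0.7 -5.1] M [-0.141  0.316  0.008] yaw 17.07 j7 -1.0 w 0.474 114.0
```

View pics/c7.png

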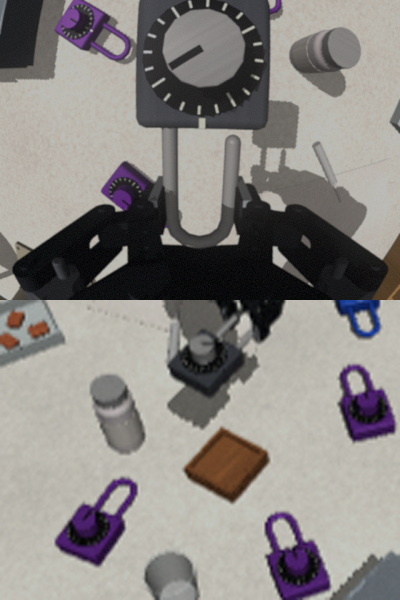

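The shackle is right out, with one leg free of the body. The lock hangs level in the grip and the bystanders haven't moved. Next I'll carry it over the hasp.

Call:
carry_out(
  commands=[
    [[0.117,-0.327,0,0,0,0],[0.117,-0.327,0,0,0,0],[0.234,-0.654,0,0,0,0],[0.234,-0.654,0,0,0,0],[0.234,-0.654,0,0,0,0],[0.234,-0.654,0,0,0,0],[0.234,-0.654,0,0,0,0],[0.234,-0.654,0,0,0,0],[0.234,-0.654,0,0,0,0],[0.234,-0.654,0,0,0,0],[0.234,-0.654,0,0,0,0],[0.234,-0.654,0,0,0,0],[0.234,-0.654,0,0,0,0],[0.234,-0.654,0,0,0,0],[0.234,-0.654,0,0,0,0],[0.234,-0.654,0,0,0,0],[0.117,-0.327,0,0,0,0],[0.117,-0.327,0,0,0,0],[0,0,0,0,0,0],[0,0,0,0,0,0]],
  ],
)

```text
clock: 18.77
position: [0.5384, 0.1896, 0.2128]
ee_rot: [0.989, 0.15, -0.001, -0.0]
ft_force: [0.7, -1.0, -3.4]
grip_width: 0.473
grasp_force: 114.0
```

Call:
carry_out(
  commands=[
    [[0,0,0.2,0,0,0],[0,0,0.2,0,0,0],[0,0,0.2,0,0,0],[0,0,0.2,0,0,0],[0,0,0,0,0,0],[0,0,0,0,0,0],[0,0,0,0,0,0]],
  ],
)

```text
clock: 19.35
position: [0.5399, 0.1878, 0.1815]
ee_rot: [0.989, 0.149, 0.0, -0.0]
ft_force: [-0.2, 0.3, -3.7]
grip_width: 0.476
grasp_force: 114.0
```

```bash
python3 t.py
python3 - <<'E'
from h import *
o=get_obs();R=Ro.from_quat(o['ee_rot']).as_matrix();L=o['position']+R@[-.0015,0,-.02];print("loop",L,"end should be",L+R@[-.034,0,0])
p=camera_params("wrist");w=camera("wrist")[:,:,::-1];t=camera("top")[:,:,::-1]
K=L-R@[-.084,0,0]+[0,0,.037]
for n,X in(("loop",L),("end",L+R@[-.034,0,0]),("knobtop",K),("hasp",np.array([.538,.187,.124]))):print(n,"wrist",proj("wrist",X,p),"top",proj("top",X))
for n,i in(("w8",w),("t8",t)):cv2.imwrite(f"pics/{n}.png",i)
s=camera("scene")[:,:,::-1]
f=lambda i:cv2.resize(i,(400,300),interpolation=cv2.INTER_CUBIC)
cv2.imwrite('pics/c8.png',np.hstack([np.vstack([f(w),f(t[140:260,165:325])]),np.vstack([f(s[180:300,220:380]),f(s[120:270,120:320])])]))
E
```

```text
19.35 pos [0.5399 0.1878 0.1815] F [-0.2  0.3 -3.7] M [-0.055  0.189 -0.002] yaw 17.08 j7 -1.87 w 0.476 114.0
loop [0.53841707 0.18731737 0.20145317] end should be [0.50591735 0.17732897 0.20144471]
loop wrist [281.91066993 287.6404603 ] top [215.92748678 204.3808157 ]
end wrist [281.77198229 348.32698882] top [219.58463402 217.76465335]
knobtop wrist [282.96055539  62.72989599] top [204.64113251 168.91772075]
hasp wrist [281.44731644 229.04251627] top [219.82049057 207.30490215]
```

View pics/c8.png

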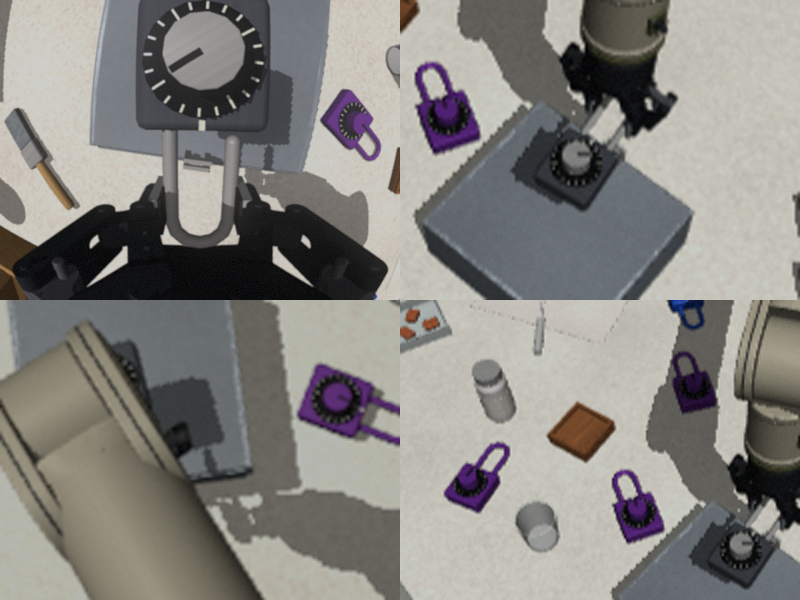

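The lock hangs over the hasp. In the wrist view the hasp shows between the legs at about (276,228), a few mm from where it was predicted, and the loop end is at about (280,346) as predicted. The loop is 90 mm above the hasp, the drawer is shut, and the bottle, cup and brush are where they started.

```bash
python3 -c "
from workcell import *
print(hand_in())"
```

```text
the job is handed in; nothing more can be done
None
```

I handed the job in at about 19 s of the 64 s: the drawer is fully shut and the padlock's shackle is pulled out to its stop. The gripper holds the open lock with the loop about 90 mm above the hasp, touching nothing else, and the bottle, cup and brush are where they stood.

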